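# Grease the sprung ring clamp and hold it open at the mark

### The job

Ready the sprung ring clamp for a piece of work: take the brush from its stand, dip its tip well into the small open white pot, then touch the tip to the clamp's bare guide bar, and stand the brush back in its stand and let go of it. Then pull the clamp's slide out by its black knob until its pointer is in line with the brass cursor, and finish while still holding the knob there against the spring, so that a ring can be set between the jaws. Don't knock the pot over, and leave everything else on the bench where it is.

Things in the scene. Friction and masses are not known exactly. Their poses are not given: they have to be found in the camera images.
- clamp: the sprung ring clamp, screwed to the bench: dark steel base plate 200 x 100 x 25 mm. Origin on the bench, z up; x runs along the slide: the plate spans x -110..+90 and y -50..+50. The fixed steel jaw stands at x 60..80, top 50 mm above the bench. The slide is pulled out towards -x. It is turned up to 0.4 rad about z and differs in place.
- guide: the clamp's bare steel guide bar, lying on the base plate along the clamp's x: 20 mm wide (y -10..+10), top 10 mm above this origin, i.e. 35 mm above the bench. Axes as the clamp's; origin on its centre line at the clamp's x 0. In front of the slide it lies bare from x -105 to -10 mm (when the slide is home).
- travel (a joint): how far the sliding jaw is pulled out, m: 0 home, against the fixed jaw; grows as the slide is pulled along the clamp's -x; stop at 0.065. A spring pulls it home with about 4 N at 0, rising by 1.3 N per 10 mm, and it shoots back when let go. Slide block (aluminium): 70 x 42 x 20 mm, top 45 mm above the bench, at home over the clamp's x -10..+60.
- slide: the sprung slide with its knob; origin 25 mm above the bench, at home at the clamp's x 0, y 0; axes as the clamp's.
- knob (a point): middle (65 mm above the bench) of the black upright round knob fixed on the slide, 22 mm across (16 in the lowest 6 mm), 40 mm tall, from 45 to 85 mm above the bench. Free all round for fingers down to the slide block. At home at the clamp's x +5, y 0.
- pointer (a point): outer end of the slide's pointer, a steel blade 3 mm wide sticking out of the slide block's +y side (in the clamp's frame), 37 mm above the bench. At home at the clamp's x +25, y +32; it moves with the slide.
- cursor: the mark: a small brass cursor, fixed on the clamp's base plate beside the slide (+y side), 12 x 10 mm, 12 tall, with a 3 mm wide blade that points at the slide. Axes as the clamp's; the blade lies at this origin's x. Origin 25 mm above the bench. Pointer and cursor are in line when both have the same x in the clamp's frame; the cursor sits 25 to 50 mm from the pointer's home.
- brush: stiff round brush, standing upright, tip down, in the stand; 150 mm long, 12 mm thick (10 at the tip), 30 g, rigid. Origin at the middle of its flat tip, z along it towards the wooden handle end. Centre of mass about 76 mm from the tip; grip it 110 to 120 mm from the tip.
- brush_tip (a point): middle of the brush's flat tip (the brush's origin).
- stand: wooden brush stand fixed on the bench, 55 x 55 x 55 mm block with one round upright hole in the middle of its top, 16 mm wide, 50 deep, rim bevelled 3 mm. Origin at its underside; the hole is on its z axis and the brush stands with its tip 5 mm above this origin.
- pot: the small open white ceramic lubricant pot, loose, 54 mm across at the rim, narrowing a little downwards, 42 tall, wall 4 mm, inner floor about 5 mm up. Pot and brush stand may change sides. Origin at its underside.
- pot_rim (a point): centre of the pot's mouth, 42 mm above the bench.
- brick: loose firebrick 100 x 65 x 30 mm, bystander, at the back left; to be left alone; origin at its underside.
- disc: loose wooden disc, 48 mm across, 12 thick, lying on the firebrick, bystander; to be left alone; origin at its underside.
- jar: closed amber glass jar with steel lid, 50 mm across, 60 tall, bystander at the back right; to be left alone; origin at its underside.
- beaker: open steel beaker, 60 mm across, 90 tall (twice as tall as the pot), bystander, near the robot, left; to be left alone; origin at its underside.
- screwdriver: screwdriver, 150 mm, lying near the robot, right, bystander; to be left alone; origin at its underside.
- hammer: hammer, 220 mm, lying behind the clamp, bystander; to be left alone; origin at its underside.
- bangle: copper bangle 66 mm across, 12 tall, lying flat behind left, bystander; to be left alone; origin at its underside.
Things that resemble listed ones, but are neither listed nor needed, are in the scene too. What is shaped like the pot but blue or turquoise is not meant. Of the things that look like the clamp, the larger one is meant.

How it is judged:
On the way, in this order (a step that is already met when the one before it is completed fails the run):
1. the brush tip is inside the pot, at least 10 mm below its rim (horizontal distance between brush_tip and pot_rim below 0.023 m and z of brush_tip in the frame of pot_rim below -0.01 m), for 0.2 s.
2. the brush tip touches the guide bar (contact force between brush and guide above 0.2 N and z of brush_tip in the frame of guide below 0.018 m), for 0.1 s.
3. the brush stands in its stand again, let go (horizontal distance between brush_tip and stand below 0.012 m and height (world z) of brush_tip below 0.02 m and angle between brush's own z axis and vertical below 0.2 rad and contact force between the fingers and brush below 0.05 N), for 0.2 s.
4. the slide is pulled out by the knob, pointer in line with the cursor (x of pointer in the frame of cursor between -0.004 and 0.004 m and contact force between the fingers and slide above 2 N and distance between the grasp point and knob below 0.04 m), for 0.2 s.
At the end, for the whole second after the job is handed in: The fingers hold the knob (over 2 N) with the pointer within 4 mm of the cursor along the slide, at rest; the brush stands in its stand, let go; the pot is upright (all of step 3 and all of step 4 and velocity of joint travel between -0.01 and 0.01 m/s and angle between pot's own z axis and vertical below 0.2 rad); the arm keeps its last pose, push and grip.
It fails at once if the pot is tipped over or pushed more than 50 mm away (angle between pot's own z axis and vertical above 0.5 rad or distance of pot from where it was at the start of the episode above 0.05 m).
It fails at once if another thing on the bench is shifted by more than 30 mm (distance of any of brick, disc, jar, beaker, screwdriver, hammer, bangle from where it was at the start of the episode above 0.03 m).
It also fails if it takes over 58 s, if anything falls off the work surface, if the arm or the gripper's body presses on something with over 40 N, if the wrist force passes 120 N, or if a joint passes its speed limit or range.

### The arm

A 6-joint arm with a two-finger parallel gripper is mounted at the origin on the work surface. World frame = base frame: x ahead of the robot, y to its left, z up, the work surface at z = 0. Lengths are in m, angles in rad, forces in N, time in s.
With the tool pointing down it reaches from about 0.35 to 0.975 m from the base axis. Payload 4.9 kg.
Tool frame: the origin (TCP) lies midway between the tips of the shut fingers; the grasp point (between the pads) lies 19 mm behind it; z points along the fingers, y is the line along which they close (so a half turn about z gives the same grasp; the last joint's range is limited). The gripper opens to 85 mm and grips with 20 to 120 N. Pads are 22 mm wide; open, the fingers measure 114 mm over their backs; the gripper's body (76 mm by 85 mm) begins 54 mm behind the grasp point. The pads swing forward as they close: fully open they stand 13 mm farther back than shut.
Start: joints at [-1.416, 0.053, 1.613, -0, 1.476, -0.119], TCP at [0.169, -0.602, 0.231] pointing down, gripper open.
Joint ranges: [-3.01, 3.01], [-1.01, 2.22], [0.06, 2.58], [-1.02, 4.17], [0.09, 2.62], [-3.14, 3.14]. Speed limits (rad/s): [2.57, 2.57, 3.14, 3.14, 3.14, 3.14].

### API

Orientations are given as a unit quaternion [w, x, y, z].
In Python, from plant import * gives the robot as it stands.
- The arm moves only by the tool jog_arm, never from a script. Its argument "targets" is a list of rows, each a list of 3 entries, a list of its own where there are three numbers: the shift along the tool's x, y, z in units of 25 mm (1.0 is 25 mm), then the turn, a rotation vector about the tool's x, y, z in units of 8 degrees (1.0 is 8 degrees), then the opening in per cent of the stroke, from 0 (shut) to 100 (fully open). A call has 1 to 8 rows; each row is the pose to reach, as a shift and turn from the pose commanded when the call began, along the tool's axes at that moment; what a row does not reach only later rows make up. A row lasts 1/8 s, in which the tool goes at most 62.5 mm and 10.7 degrees, less where a joint would pass 70% of its speed; a pose out of reach is approached as far as the arm can. A call with a gripper value outside its range is refused whole. The fingers move at their own pace and stop on an object; the grip force is fixed at half the most. Time passes only in rows, so rows that repeat a pose let the fingers close. It gives the time, the measured TCP pose, the force, the opening and the grip force at its end, in the units of the state.
- state(): the state, without advancing time (a new reading comes with each control period).
- grab_frame(name): name is "scene" or "top" or "wrist"; returns (picture, depth): 420x560x3 uint8, red, green, blue; 420x560 float32, m along the optical axis (not along the pixel's ray), 0 where there is no reading.
- camera_params(name): a dict with "fovy" (degrees; the focal length in pixels is half the picture's height over the tangent of half this angle, whatever the lens; pixels are square), "cx", "cy" (the principal point, pixels), "rvec" (rotation vector, rad) and "tvec" (3), from world to camera coordinates, as OpenCV has them; the wrist camera has in their place "hand_eye" (4x4, takes a point from camera to tool coordinates, whose origin is the TCP and whose axes are the flange's). Camera axes: x right, y down, z forward; pixel columns grow to the right and rows downward; lengths in m; the calibration is good to about 2 mm. A picture is of the moment at which its call begins: read the wrist's pose just before it. camera_params takes no time and is no camera call.
- job_done(): hands the job in; it is judged then, once.
The state is a dict: "time": time; "joint_pos": joint angles; "joint_vel": joint speeds; "joint_efforts": joint torques, N m; "tool_pos": TCP position; "tool_rot": TCP orientation; "contact_force": force on the tool from outside, world axes, zero at the start; "ft_torque": the same for the moment, N m; "gripper_width": opening from 0.0 (shut) to 1.0 (fully open); "grasp_force": force on a finger pad.
Only numpy, scipy, OpenCV 4.12 (cv2) and the standard library are available. Lean on these libraries where they do the work, as an engineer would, in place of code of your own. Each camera call takes 0.05 s, during which the arm holds its last target. There are 200 camera calls.

## Working session

There is one attempt and no reset: what is moved stays moved. The work goes in short steps, Python scripts to look and compute and a tool call to move; the robot and the scene stay as the last step left them, time stands still between calls to the robot, and variables do not carry over. Pictures are saved under pics/ and viewed, at most 10 in all, crops included, and the job is handed in when it is done.

Besides the shell and the picture viewer there is one more tool, called after "Emit:" as name(argument=value, ...) on one line, values as JSON. jog_arm: Moves the arm, as the interface text tells. Its arguments: {"type":"object","properties":{"targets":{"type":"array"}},"required":["targets"]}

```bash
mkdir -p pics; ls
cat > h.py <<'E'
from plant import *
import numpy as np, cv2
from scipy.spatial.transform import Rotation as R
def cam(n):
    p=camera_params(n); f=210/np.tan(np.radians(p['fovy'])/2)
    if 'rvec' in p:
        Rm=cv2.Rodrigues(np.array(p['rvec'],float))[0]; t=np.array(p['tvec'],float).ravel()
        return f,p['cx'],p['cy'],Rm.T,-Rm.T@t
    s=state(); q=s['tool_rot']; T=R.from_quat([q[1],q[2],q[3],q[0]]).as_matrix(); H=np.array(p['hand_eye'])
    return f,p['cx'],p['cy'],T@H[:3,:3],T@H[:3,3]+np.array(s['tool_pos'])
def ray(c,u,v,z):
    f,cx,cy,Rw,o=c; d=Rw@np.array([(u-cx)/f,(v-cy)/f,1.]); return o+d*(z-o[2])/d[2]
def cloud(c,dep):
    f,cx,cy,Rw,o=c; v,u=np.mgrid[:420,:560]
    P=np.stack([(u-cx)/f*dep,(v-cy)/f*dep,dep],-1)@Rw.T+o; P[dep<=0]=np.nan; return P
def proj(c,p):
    f,cx,cy,Rw,o=c; q=Rw.T@(np.array(p)-o); return q[0]/q[2]*f+cx,q[1]/q[2]*f+cy
def save(n,im): cv2.imwrite('pics/'+n,im[...,::-1])
E
python3 - <<'E'
from h import *
for n in ('top','scene'):
    print(camera_params(n)); im,d=grab_frame(n); np.savez(n,im=im,d=d); save(n+'0.png',cv2.resize(im,(800,600)))
print(camera_params('wrist'));print(state())
E
```

```text
pics
{'fovy': 44.5499229579275, 'cx': 268.94798980502077, 'cy': 206.66444246589214, 'rvec': array([ 2.17586491, -2.18397351,  0.07074122]), 'tvec': array([0.00396868, 0.59666054, 1.47070012])}
{'fovy': 53.91780138571129, 'cx': 280.38154545777417, 'cy': 207.3957181673989, 'rvec': array([ 2.20792447,  0.78056748, -0.32685636]), 'tvec': array([-0.45053711, -0.20812773,  1.25150055])}
{'fovy': 65.40841607864631, 'cx': 282.04123235697216, 'cy': 204.1380542715711, 'hand_eye': array([[-1.63159393e-04, -9.65198631e-01, -2.61517832e-01,
         6.71616581e-02],
       [ 9.99999942e-01, -7.89017200e-05, -3.32686877e-04,
         5.14336133e-04],
       [ 3.00474712e-04, -2.61517871e-01,  9.65198587e-01,
        -1.42462963e-01],
       [ 0.00000000e+00,  0.00000000e+00,  0.00000000e+00,
         1.00000000e+00]])}
{'time': 0.1, 'joint_pos': array([-1.41601701e+00,  5.32933530e-02,  1.61417936e+00, -6.26457495e-06,
        1.47597763e+00, -1.18985047e-01]), 'joint_vel': array([ 0.00115783, -0.00352623, -0.00301998, -0.00170667, -0.00092599,
       -0.0012002 ]), 'joint_efforts': array([ 6.15610952e-04, -3.94907355e+01, -3.71362817e+01, -1.20818640e-04,
        3.95176045e-03, -1.57546697e-05]), 'tool_pos': array([ 0.1688931 , -0.60115844,  0.23017085]), 'tool_rot': array([-9.28639099e-04,  9.90645785e-01,  1.36455364e-01, -1.97401923e-05]), 'contact_force': array([-0.53469224,  0.95896858, -0.30614624]), 'ft_torque': array([0.03698868, 0.03159136, 0.00493101]), 'grasp_force': 0.0, 'gripper_width': 0.9993090656534231}
```

View pics/top0.png

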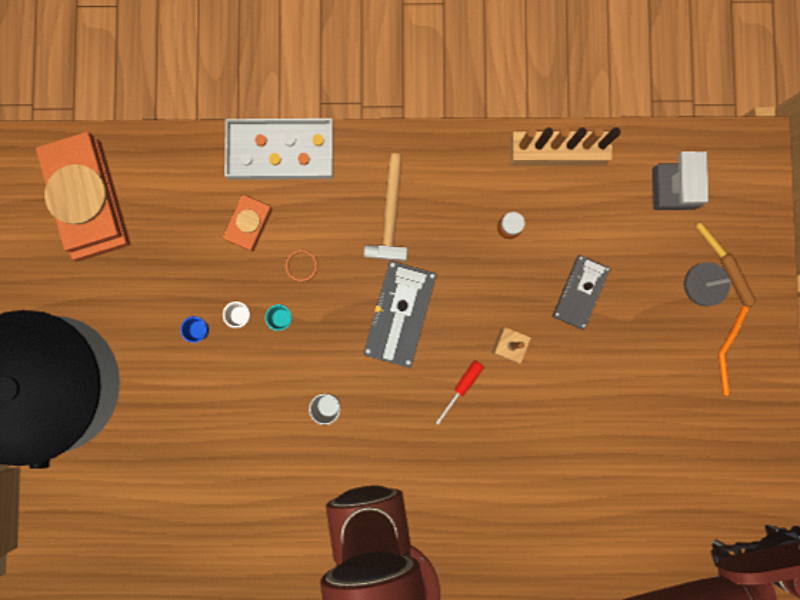

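View pics/scene0.png

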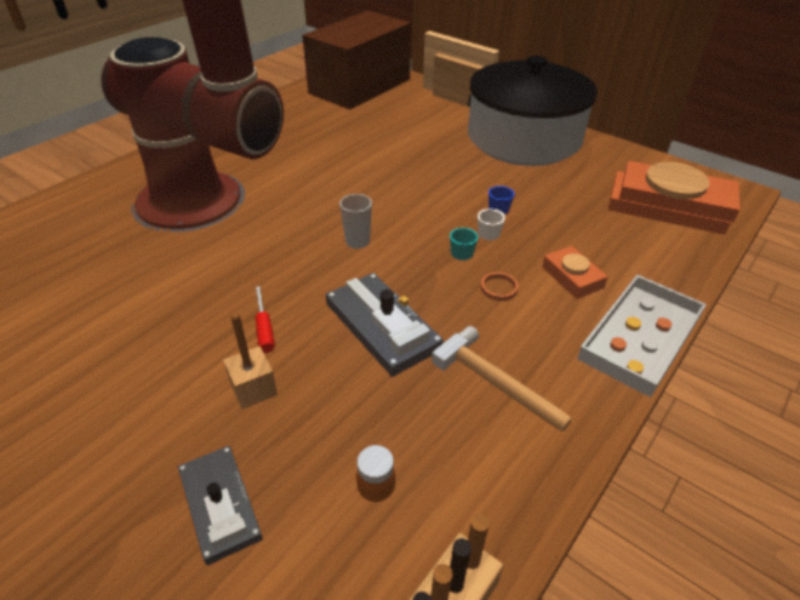

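Top view (800x600 px). Lookalikes for each thing I need:
- **Pot:** the white open one at (236,315). The others are blue (194,329), turquoise (278,317), the tall beaker (325,408) and the closed white-lidded jar (512,223).
- **Clamp:** the larger one at (400,313). The smaller one is at (582,291).
- **Brush:** in the stand at (513,344). The upright handles in the rack are at (565,140).

I choose the white pot, the large clamp and the stand at (513,344).

Run:
```python
from h import *
D=np.load('top.npz'); im=D['im']; d=D['d']; c=cam('top'); P=cloud(c,d)
s=.7
hsv=cv2.cvtColor(im,cv2.COLOR_RGB2HSV)
def big(m,box):
    k=np.zeros_like(m); x0,y0,x1,y1=[int(a*s) for a in box]; k[y0:y1,x0:x1]=m[y0:y1,x0:x1]
    n,l,st,ce=cv2.connectedComponentsWithStats(k); i=1+np.argmax(st[1:,4]); return (l==i).astype(np.uint8),st[i]
# clamp plate
m=((hsv[...,1]<90)).astype(np.uint8)
k,st=big(m,(350,258,450,375)); k=cv2.morphologyEx(k,cv2.MORPH_OPEN,np.ones((5,5)))
cn=max(cv2.findContours(k,0,1)[0],key=cv2.contourArea)
r=cv2.minAreaRect(cn); b=cv2.boxPoints(r); W=np.array([ray(c,u,v,.025)[:2] for u,v in b]); print('plate',b.round(1).tolist(),W.round(4).tolist(),W.mean(0))
for i in range(4): print(np.linalg.norm(W[i]-W[i-1]),np.degrees(np.arctan2(*(W[i]-W[i-1])[::-1])))
# knob
m=(im.max(2)<45).astype(np.uint8); k,st=big(m,(388,290,418,322)); u,v=np.argwhere(k).mean(0)[::-1]; print('knob',u,v,st,ray(c,u,v,.085),np.nanmedian(P[k>0][:,2]))
# cursor
m=((hsv[...,1]>140)&(hsv[...,2]>130)&(hsv[...,0]>17)).astype(np.uint8);k,st=big(m,(368,298,388,322)); u,v=np.argwhere(k).mean(0)[::-1]; print('cursor',u,v,st,ray(c,u,v,.037))
# pot
m=((hsv[...,1]<60)&(hsv[...,2]>100)).astype(np.uint8);k,st=big(m,(215,295,258,335)); print('pot',st)
cn=max(cv2.findContours(k,0,1)[0],key=cv2.contourArea);(u,v),rr=cv2.minEnclosingCircle(cn);e=cv2.fitEllipse(cv2.convexHull(cn));print(e,ray(c,*e[0],.042))
# depth based: stand top & brush
for nm,box,z0,z1 in(('stand',(485,320,545,370),.045,.065),('brush',(485,320,545,370),.12,.17),('pot',(215,295,258,335),.034,.05),('plate',(355,255,445,375),.018,.032),('any',(485,320,545,370),.14,.3)):
    x0,y0,x1,y1=[int(a*s) for a in box]; Q=P[y0:y1,x0:x1].reshape(-1,3); q=Q[(Q[:,2]>z0)&(Q[:,2]<z1)]
    if len(q): print(nm,len(q),q.min(0),q.max(0),q.mean(0))
x0,y0,x1,y1=340,215,378,250
save('crop1.png',np.vstack([cv2.resize(im[180:260,245:345],(800,600))[:, :][:300*2]]) )
```

```text
plate [[253.89999389648438, 247.8000030517578], [272.20001220703125, 182.0], [305.29998779296875, 191.1999969482422], [287.1000061035156, 257.0]] [[0.4774, 0.0455], [0.6686, -0.0081], [0.6413, -0.1044], [0.4506, -0.05]] [ 0.55949501 -0.02924043]
0.09915758597494563 74.34412195926382
0.1986065508247272 -15.656084074772357
0.10006541136115174 -105.86981722259863
0.19823499193614277 164.08172783665984
knob 281.6190476190476 213.66666666666666 [279 211   6   7  21] [ 0.57233844 -0.03399926  0.085     ] 0.08438222013207008
cursor 264.26666666666665 215.8 [262 214   6   4  15] [0.56924974 0.01518755 0.037     ]
pot [156 211  19  18 258]
((164.9098358154297, 219.82379150390625), (18.08136749267578, 18.644941329956055), 86.46782684326172) [0.55850795 0.30049486 0.042     ]
stand 345 [ 0.46188257 -0.28451907  0.04601929] [ 0.53008282 -0.21563752  0.06262375] [ 0.49542308 -0.24828688  0.05447053]
brush 27 [ 0.48994556 -0.25501065  0.12233043] [ 0.50078769 -0.24380092  0.15684748] [ 0.49534201 -0.24855225  0.14760113]
pot 86 [0.53503026 0.27654314 0.03415497] [0.5839157  0.32770583 0.04754964] [0.5600468  0.30506228 0.04035672]
plate 1663 [ 0.45066102 -0.10045415  0.01803508] [0.68130169 0.04549782 0.03199173] [ 0.55357203 -0.02400459  0.02483841]
any 21 [ 0.48994556 -0.25501065  0.14076615] [ 0.50049009 -0.24396226  0.15684748] [ 0.49545987 -0.24934616  0.15261099]
```

View pics/crop1.png

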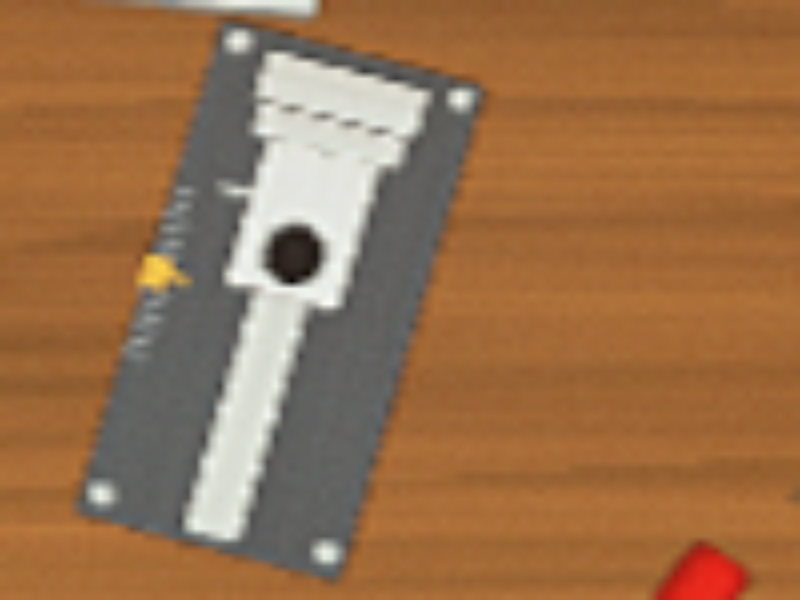

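The crop shows the large clamp at home. The pointer blade is at (235,188), the brass cursor's blade at (185,278) and the knob at (295,255), so the choice is right. Yaw is about -0.275 rad. I'll use one tool yaw throughout, with tool x along the clamp's +y, so the fingers close along the slide.

```bash
cat >> h.py <<'E'
YAW=np.radians(90-15.75)
EX=np.array([np.cos(-np.radians(15.75)),np.sin(-np.radians(15.75)),0]); EY=np.array([-EX[1],EX[0],0])
def go(p,yaw=YAW):
    s=state(); q=s['tool_rot']; T=R.from_quat([q[1],q[2],q[3],q[0]])
    G=R.from_euler('z',yaw)*R.from_euler('x',np.pi)
    print('shift',(T.inv().apply(np.array(p)-s['tool_pos'])/.025).round(2),'turn',np.degrees((T.inv()*G).as_rotvec()/8).round(2))
E
python3 - <<'E'
from h import *
go([.4954,-.2488,.235])
E
```

```text
shift [ 16.38 -10.04  -0.17] turn [-0.01 -0.01 -7.32]
```

Emit:
jog_arm(targets=[[[16.38, -10.04, -0.17], [0, 0, -7.32], 100], [[16.38, -10.04, -0.17], [0, 0, -7.32], 100], [[16.38, -10.04, -0.17], [0, 0, -7.32], 100], [[16.38, -10.04, -0.17], [0, 0, -7.32], 100], [[16.38, -10.04, -0.17], [0, 0, -7.32], 100], [[16.38, -10.04, -0.17], [0, 0, -7.32], 100], [[16.38, -10.04, -0.17], [0, 0, -7.32], 100], [[16.38, -10.04, -0.17], [0, 0, -7.32], 100]])

```text
time: 1.1
tool_pos: [0.4965, -0.2469, 0.2351]
tool_rot: [-0.0, 0.797, 0.604, 0.0]
contact_force: [-0.2, -0.5, -0.5]
gripper_width: 0.999
grasp_force: 0.0
```

Run:
```python
from h import *
c=cam('wrist'); print(state()['tool_pos']); im,d=grab_frame('wrist'); np.savez('w1',im=im,d=d); P=cloud(c,d)
print(proj(c,(.4954,-.2488,.155)),proj(c,(.4954,-.2488,.055)))
Q=P.reshape(-1,3)
for z0,z1 in((.145,.165),(.1,.14),(.05,.06)):
    q=Q[(Q[:,2]>z0)&(Q[:,2]<z1)&(np.hypot(Q[:,0]-.495,Q[:,1]+.249)<.045)]
    if len(q): print(len(q),q.min(0),q.max(0),((q.min(0)+q.max(0))/2),q.mean(0))
save('w1.png',im)
```

```text
[ 0.49652876 -0.24694874  0.23511879]
(np.float64(279.68270255602755), np.float64(215.10059720433236)) (np.float64(280.4031617276682), np.float64(185.95183768508318))
241 [ 0.49137204 -0.25753612  0.14539845] [ 0.50285105 -0.24582259  0.15683911] [ 0.49711154 -0.25167936  0.15111878] [ 0.49743389 -0.25070335  0.15346516]
166 [ 0.49161794 -0.25421744  0.10133413] [ 0.50303039 -0.24568422  0.13983645] [ 0.49732417 -0.24995083  0.12058529] [ 0.49829551 -0.24741156  0.12154601]
2481 [ 0.46222009 -0.28731285  0.05001276] [ 0.53268649 -0.21621497  0.05983256] [ 0.49745329 -0.25176391  0.05492266] [ 0.49810748 -0.24900952  0.0548201 ]
```

View pics/w1.png

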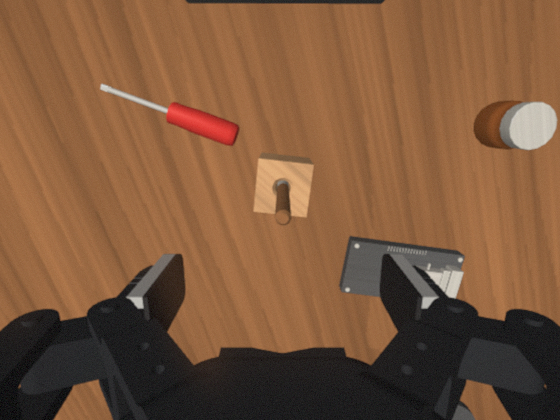

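Wrist view: brush handle end at (283,217) in its stand, with both fingers clear of it. Descend and grip.

Run:
```python
from h import *
go([.4963,-.2503,.101])
```

```text
shift [-0.29 -0.03  5.36] turn [ 0.01 -0.03  0.03]
```

Emit:
jog_arm(targets=[[[-0.13, -0.03, 2.0], [0, 0, 0], 60], [[-0.13, -0.03, 4.0], [0, 0, 0], 50], [[-0.13, -0.03, 5.36], [0, 0, 0], 40], [[-0.13, -0.03, 5.36], [0, 0, 0], 30], [[-0.13, -0.03, 5.36], [0, 0, 0], 20], [[-0.13, -0.03, 5.36], [0, 0, 0], 5], [[-0.13, -0.03, 5.36], [0, 0, 0], 5], [[-0.13, -0.03, 5.36], [0, 0, 0], 5]])

```text
time: 2.15
tool_pos: [0.495, -0.2531, 0.1039]
tool_rot: [0.002, 0.797, 0.604, 0.001]
contact_force: [-0.3, 0.3, 6.5]
gripper_width: 0.121
grasp_force: 58.9
```

Emit:
jog_arm(targets=[[[0, 0, -0.8], [0, 0, 0], 5], [[0, 0, -2.0], [0, 0, 0], 5], [[0, 0, -3.5], [0, 0, 0], 5], [[0, 0, -5.0], [0, 0, 0], 5], [[0, 0, -5.0], [0, 0, 0], 5], [[0, 0, -5.0], [0, 0, 0], 5]])

```text
time: 2.9
tool_pos: [0.4934, -0.252, 0.2263]
tool_rot: [-0.0, 0.797, 0.604, -0.0]
contact_force: [-0.3, -0.1, -1.3]
gripper_width: 0.124
grasp_force: 58.7
```

Run:
```python
from h import *
s=state();print(s['tool_pos'],s['tool_rot'],s['contact_force'],s['gripper_width'])
im,d=grab_frame('scene'); c=cam('scene'); np.savez('s2',im=im,d=d)
a=np.array(s['tool_pos']);u,v=proj(c,a); print(u,v,[proj(c,a+[0,0,19e-3-.115]) ])
u,v=int(u),int(v); save('s2.png',cv2.resize(im[max(v-60,0):v+90,max(u-75,0):u+75],(600,600)))
g=ray
save('w2.png',grab_frame('wrist')[0])
```

```text
[ 0.49339144 -0.25198251  0.22632799] [-3.49088742e-04  7.97320077e-01  6.03556591e-01 -1.19417845e-04] [-0.26760838 -0.10673165 -1.30564231] 0.12442735464754004
155.47429817495026 191.14965969449915 [(np.float64(165.22699076423223), np.float64(229.05998770263716))]
```

View pics/s2.png

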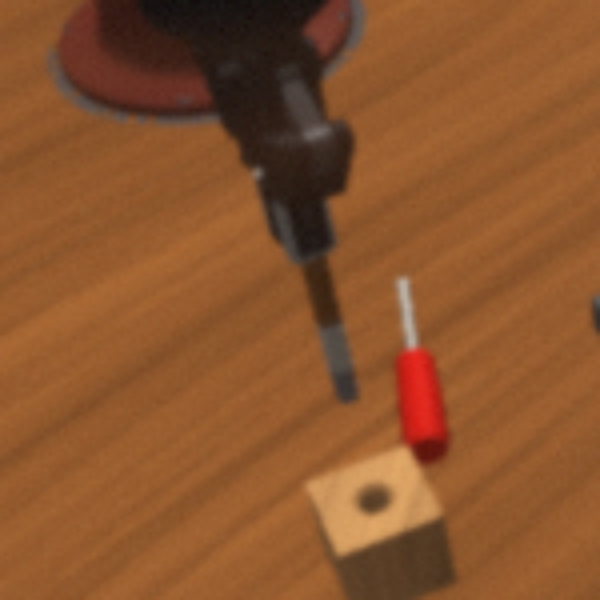

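The brush is held nearly vertical, with its tip at crop (346,400). The stand hole is free at crop (373,497). Next is the pot.

Run:
```python
from h import *
c=cam('scene'); print('hole',ray(c,173.25,255.25,.055)); 
s=state()['tool_pos']
f,cx,cy,Rw,o=c; d=Rw@np.array([(166.5-cx)/f,(231-cy)/f,1]); 
for k in (.095,.1,.105): print('tip',ray(c,166.5,231,s[2]-k))
go([.5585,.3005,.2263])
```

```text
hole [ 0.49676841 -0.25110566  0.055     ]
tip [ 0.49888234 -0.25356227  0.12983907]
tip [ 0.4944463  -0.25098227  0.12483907]
tip [ 0.49001025 -0.24840226  0.11983907]
shift [21.97 -3.47 -0.03] turn [-0.02 -0.01 -0.  ]
```

Emit:
jog_arm(targets=[[[1.5, -0.24, 0], [0, 0, 0], 5], [[4.0, -0.63, 0], [0, 0, 0], 5], [[6.5, -1.03, 0], [0, 0, 0], 5], [[9.0, -1.42, 0], [0, 0, 0], 5], [[11.5, -1.82, 0], [0, 0, 0], 5], [[14.0, -2.21, 0], [0, 0, 0], 5], [[16.5, -2.6, 0], [0, 0, 0], 5], [[18.5, -2.92, 0], [0, 0, 0], 5]])

```text
time: 4.0
tool_pos: [0.5481, 0.2148, 0.2248]
tool_rot: [-0.001, 0.797, 0.604, -0.001]
contact_force: [0.9, 0.3, -0.6]
gripper_width: 0.12
grasp_force: 58.7
```

Run:
```python
from h import *
go([.5585,.3005,.2263]); go([.5585,.3005,.114])
```

```text
shift [ 3.41 -0.53 -0.06] turn [-0.02  0.01  0.01]
shift [ 3.42 -0.52  4.43] turn [-0.02  0.01  0.01]
```

Emit:
jog_arm(targets=[[[1.7, -0.27, 0], [0, 0, 0], 5], [[3.0, -0.5, 0], [0, 0, 0], 5], [[3.47, -0.55, 0], [0, 0, 0], 5], [[3.47, -0.55, 0], [0, 0, 0], 5], [[3.47, -0.55, 0], [0, 0, 0], 5]])

```text
time: 4.62
tool_pos: [0.5593, 0.2987, 0.2261]
tool_rot: [0.0, 0.798, 0.603, -0.001]
contact_force: [0.9, -0.8, -0.8]
gripper_width: 0.12
grasp_force: 58.7
```

Run:
```python
from h import *
c=cam('wrist'); print(state()['tool_pos']); im,d=grab_frame('wrist'); save('w3.png',im)
print(proj(c,(.5585,.3005,.042)))
go([.5585,.3005,.114])
```

```text
[0.55934114 0.29871659 0.22611896]
(np.float64(279.72912266267514), np.float64(181.4584279364542))
shift [ 0.06 -0.05  4.49] turn [-0.    0.   -0.01]
```

View pics/w3.png

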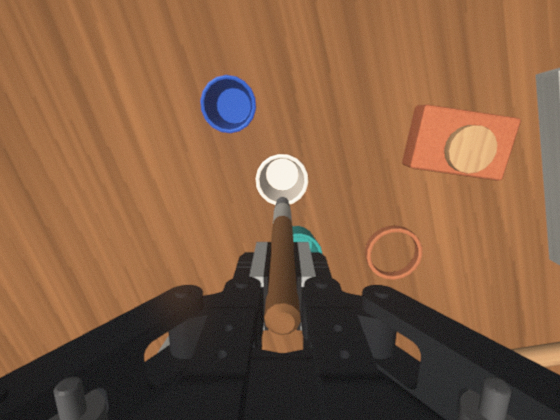

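The white pot's rim is centred at (282,181), where it was predicted to be. Dip and lift out.

Emit:
jog_arm(targets=[[[0, 0, 1.5], [0, 0, 0], 5], [[0, 0, 3.0], [0, 0, 0], 5], [[0, 0, 4.0], [0, 0, 0], 5], [[0, 0, 4.4], [0, 0, 0], 5], [[0, 0, 4.4], [0, 0, 0], 5], [[0, 0, 4.4], [0, 0, 0], 5], [[0, 0, 4.4], [0, 0, 0], 5]])

```text
time: 5.55
tool_pos: [0.5603, 0.3002, 0.1183]
tool_rot: [0.0, 0.797, 0.604, 0.001]
contact_force: [-0.6, 0.3, 0.2]
gripper_width: 0.124
grasp_force: 58.7
```

Emit:
jog_arm(targets=[[[0, 0, -1.0], [0, 0, 0], 5], [[0, 0, -2.6], [0, 0, 0], 5], [[0, 0, -4.0], [0, 0, 0], 5], [[0, 0, -4.4], [0, 0, 0], 5]])

```text
time: 6.05
tool_pos: [0.561, 0.3006, 0.2309]
tool_rot: [0.001, 0.797, 0.604, 0.003]
contact_force: [-0.6, -0.2, -0.6]
gripper_width: 0.12
grasp_force: 58.7
```

Run:
```python
from h import *
O=np.array([.5691,-.032,0]); p=O-.06*EX; print(p, state()['tool_pos'])
p[2]=.2263; go(p); print(O+.005*EX)
```

```text
[ 0.51135269 -0.01571357  0.        ] [0.56096303 0.30063755 0.23086626]
shift [-12.72   1.52   0.14] turn [ 0.04 -0.03  0.  ]
[ 0.57391228 -0.0333572   0.        ]
```

Emit:
jog_arm(targets=[[[-1.5, 0.18, 0], [0, 0, 0], 5], [[-4.0, 0.48, 0], [0, 0, 0], 5], [[-6.5, 0.78, 0], [0, 0, 0], 5], [[-9.0, 1.08, 0], [0, 0, 0], 5], [[-11.2, 1.34, 0], [0, 0, 0], 5], [[-12.66, 1.5, 0], [0, 0, 0], 5], [[-12.66, 1.5, 0], [0, 0, 0], 5], [[-12.66, 1.5, 0], [0, 0, 0], 5]])

```text
time: 7.05
tool_pos: [0.5093, -0.0145, 0.2258]
tool_rot: [-0.001, 0.797, 0.604, -0.0]
contact_force: [-0.2, 0.8, -0.8]
gripper_width: 0.123
grasp_force: 58.7
```

Run:
```python
from h import *
O=np.array([.5691,-.032,0]); p=O-.06*EX; p[2]=.135; go(p)
s=state(); print(s['tool_pos'],s['contact_force'])
im,d=grab_frame('scene'); c=cam('scene'); P=cloud(c,d)
a=np.array(s['tool_pos']); Q=P.reshape(-1,3); q=Q[(np.hypot(Q[:,0]-a[0],Q[:,1]-a[1])<.02)&(Q[:,2]>.08)&(Q[:,2]<a[2]-.02)]
print(len(q),q.min(0),q.mean(0))
```

```text
shift [-0.03  0.1   3.63] turn [-0.01 -0.   -0.  ]
[ 0.50927611 -0.01446887  0.22581501] [-0.22734493  0.79499388 -0.75381676]
160 [ 0.50456406 -0.0197407   0.12603101] [ 0.51290687 -0.01536267  0.16803463]
```

Emit:
jog_arm(targets=[[[0, 0.05, 1.5], [0, 0, 0], 5], [[0, 0.05, 2.8], [0, 0, 0], 5], [[0, 0.05, 3.4], [0, 0, 0], 5], [[0, 0.05, 3.55], [0, 0, 0], 5], [[0, 0.05, 3.65], [0, 0, 0], 5], [[0, 0.05, 3.7], [0, 0, 0], 5], [[0, 0.05, 3.7], [0, 0, 0], 5]])

```text
time: 7.98
tool_pos: [0.5113, -0.0153, 0.1349]
tool_rot: [0.001, 0.797, 0.604, 0.0]
contact_force: [0.2, 0.3, -0.4]
gripper_width: 0.122
grasp_force: 58.7
```

Emit:
jog_arm(targets=[[[0, 0, 0.05], [0, 0, 0], 5], [[0, 0, 0.1], [0, 0, 0], 5], [[0, 0, 0.1], [0, 0, 0], 5]])

```text
time: 8.35
tool_pos: [0.5117, -0.0154, 0.1338]
tool_rot: [0.001, 0.797, 0.604, 0.001]
contact_force: [-2.5, 0.9, 8.4]
gripper_width: 0.123
grasp_force: 59.8
```

Emit:
jog_arm(targets=[[[0, 0, 0], [0, 0, 0], 5], [[0, 0, -1.0], [0, 0, 0], 5], [[0, 0, -2.8], [0, 0, 0], 5], [[0, 0, -3.8], [0, 0, 0], 5]])

```text
time: 8.85
tool_pos: [0.5116, -0.0154, 0.2293]
tool_rot: [0.001, 0.797, 0.603, 0.001]
contact_force: [-0.3, -0.3, -1.1]
gripper_width: 0.123
grasp_force: 58.7
```

Emit:
jog_arm(targets=[[[-1.5, 0.31, 0], [0, 0, 0], 5], [[-4.0, 0.83, 0], [0, 0, 0], 5], [[-6.5, 1.34, 0], [0, 0, 0], 5], [[-8.4, 1.73, 0], [0, 0, 0], 5], [[-9.31, 1.92, 0], [0, 0, 0], 5], [[-9.31, 1.92, 0], [0, 0, 0], 5], [[-9.31, 1.92, 0], [0, 0, 0], 5], [[-9.31, 1.92, 0], [0, 0, 0], 5]])

```text
time: 9.85
tool_pos: [0.4941, -0.2509, 0.2266]
tool_rot: [-0.0, 0.797, 0.604, 0.0]
contact_force: [0.2, -0.5, 0.4]
gripper_width: 0.123
grasp_force: 58.7
```

Run:
```python
from h import *
s=state(); print(s['tool_pos'],s['contact_force'])
im,d=grab_frame('scene'); c=cam('scene'); P=cloud(c,d)
a=np.array(s['tool_pos']); Q=P.reshape(-1,3); q=Q[(np.hypot(Q[:,0]-a[0],Q[:,1]-a[1])<.02)&(Q[:,2]>.08)&(Q[:,2]<a[2]-.02)]
print(len(q),q.min(0),q.mean(0))
for lo in (.12,.14,.16,.18):
    r=q[(q[:,2]>lo)&(q[:,2]<lo+.02)]; print(lo,len(r),r.mean(0))
u,v=proj(c,a);u,v=int(u),int(v); save('s3.png',cv2.resize(im[v-60:v+90,u-75:u+75],(600,600)));print(u-75,v-60)
```

```text
[ 0.49407213 -0.25087331  0.22658173] [ 0.21466844 -0.51785024  0.36078463]
199 [ 0.49189868 -0.25539533  0.12734102] [ 0.49880428 -0.2509481   0.16958611]
0.12 23 [ 0.4983393  -0.2506393   0.13347509]
0.14 49 [ 0.49903584 -0.25111766  0.1501826 ]
0.16 51 [ 0.49890759 -0.2509981   0.16982611]
0.18 58 [ 0.49882086 -0.25100645  0.18974033]
81 130
```

View pics/s3.png

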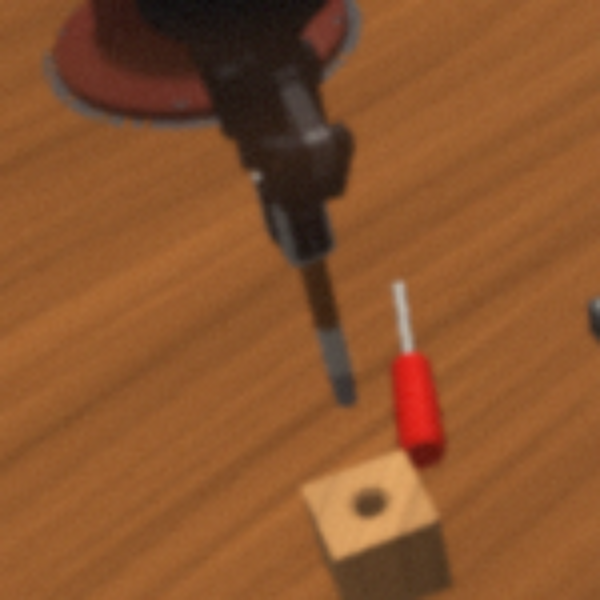

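The brush is still upright, with its tip at crop (345,403) and the hole at (370,502), the same layout as before. Lower it.

Emit:
jog_arm(targets=[[[0, 0, 1.5], [0, 0, 0], 5], [[0, 0, 2.4], [0, 0, 0], 5], [[0, 0, 2.8], [0, 0, 0], 5], [[0, 0, 3.2], [0, 0, 0], 5], [[0, 0, 3.4], [0, 0, 0], 5]])

```text
time: 10.52
tool_pos: [0.4941, -0.2522, 0.1417]
tool_rot: [0.0, 0.797, 0.604, 0.0]
contact_force: [0.2, 0.4, -0.5]
gripper_width: 0.123
grasp_force: 58.7
```

No contact force, and the tip is already inside the hole. Lower the rest of the way and let go.

Emit:
jog_arm(targets=[[[0, 0, 0.6], [0, 0, 0], 5], [[0, 0, 1.1], [0, 0, 0], 5], [[0, 0, 1.4], [0, 0, 0], 5], [[0, 0, 1.5], [0, 0, 0], 5], [[0, 0, 1.5], [0, 0, 0], 5]])

```text
time: 11.15
tool_pos: [0.4938, -0.2523, 0.1042]
tool_rot: [0.0, 0.797, 0.604, -0.0]
contact_force: [-0.3, -0.2, -0.3]
gripper_width: 0.125
grasp_force: 58.7
```

Emit:
jog_arm(targets=[[[0, 0, 0], [0, 0, 0], 50], [[0, 0, 0], [0, 0, 0], 50], [[0, 0, 0], [0, 0, 0], 50], [[0, 0, 0], [0, 0, 0], 50], [[0, 0, -1.0], [0, 0, 0], 50], [[0, 0, -3.0], [0, 0, 0], 50], [[0, 0, -5.0], [0, 0, 0], 50], [[0, 0, -5.0], [0, 0, 0], 50]])

```text
time: 12.15
tool_pos: [0.4962, -0.2539, 0.2353]
tool_rot: [0.005, 0.797, 0.604, 0.002]
contact_force: [0.5, 0.2, 0.0]
gripper_width: 0.501
grasp_force: 0.0
```

Run:
```python
from h import *
s=state(); print(s['tool_pos'],s['gripper_width'])
c=cam('wrist'); im,d=grab_frame('wrist'); P=cloud(c,d); Q=P.reshape(-1,3)
for z0,z1 in((.145,.165),(.1,.14),(.05,.06)):
    q=Q[(Q[:,2]>z0)&(Q[:,2]<z1)&(np.hypot(Q[:,0]-.495,Q[:,1]+.249)<.045)]
    if len(q): print(len(q),q.mean(0),q.max(0))
O=np.array([.5691,-.032,0]); p=O+.04*EY; print(p)   # view spot: camera over pointer
go([*(O+.005*EX-.03*EY)[:2],.2])
```

```text
[ 0.49618512 -0.25388122  0.23526182] 0.5014919537130383
244 [ 0.49613655 -0.24980096  0.1533658 ] [ 0.50168385 -0.24484997  0.15689586]
156 [ 0.49712059 -0.24650231  0.12160043] [ 0.50172541 -0.24478265  0.13989753]
2511 [ 0.49833056 -0.2490811   0.05485171] [ 0.53269556 -0.2165562   0.05992103]
[0.57995762 0.00649821 0.        ]
shift [8.12 0.65 1.27] turn [ 0.04  0.01 -0.  ]
```

The brush stands in its hole with its top at z 0.157, as at the start. Go over the clamp and measure pointer and cursor up close.

Emit:
jog_arm(targets=[[[2.0, 0.16, 0], [0, 0, 0], 50], [[4.4, 0.35, 0.4], [0, 0, 0], 50], [[6.6, 0.53, 0.8], [0, 0, 0], 50], [[8.0, 0.65, 1.2], [0, 0, 0], 50], [[8.0, 0.65, 1.2], [0, 0, 0], 50], [[8.0, 0.65, 1.2], [0, 0, 0], 50], [[8.0, 0.65, 1.2], [0, 0, 0], 50]])

```text
time: 13.08
tool_pos: [0.5635, -0.0653, 0.199]
tool_rot: [0.0, 0.798, 0.603, -0.0]
contact_force: [-0.0, 0.1, -0.9]
gripper_width: 0.497
grasp_force: 0.0
```

Run:
```python
from h import *
s=state(); print(s['tool_pos'])
c=cam('wrist'); im,d=grab_frame('wrist'); np.savez('w4',im=im,d=d)
O=np.array([.5691,-.032,0])
for nm,x,y,z in (('knob',5,0,85),('ptr',25,32,37),('cur',-13,40,37),('jaw',80,0,50)): print(nm,proj(c,O+EX*x/1e3+EY*y/1e3+[0,0,z/1e3]))
save('w4.png',cv2.resize(im,(800,600),interpolation=cv2.INTER_CUBIC))
```

```text
[ 0.56345215 -0.06527424  0.19901592]
knob (np.float64(282.3185996698593), np.float64(158.77192078927555))
ptr (np.float64(304.45943326132493), np.float64(116.26199953945473))
cur (np.float64(262.03472785960463), np.float64(107.06048302979276))
jaw (np.float64(366.9105233222749), np.float64(153.57197532093414))
```

View pics/w4.png

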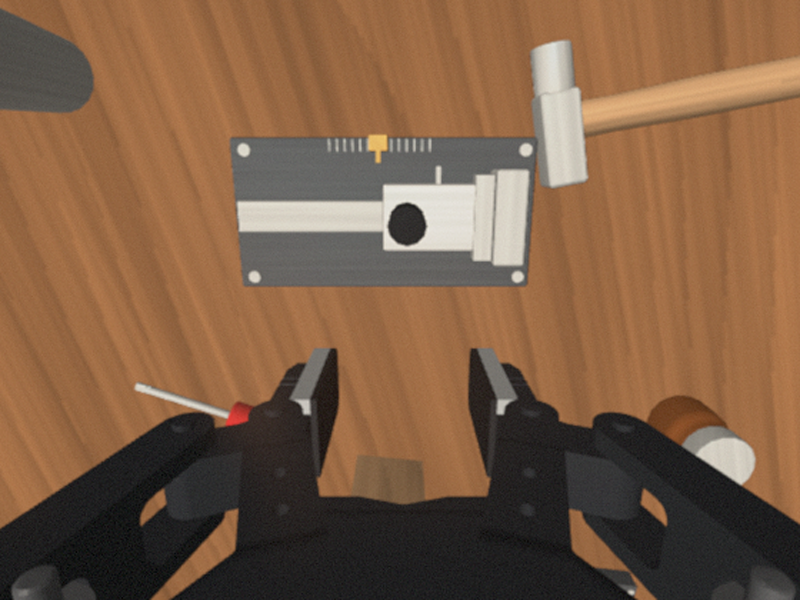

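Wrist view: pointer end at (438,168), cursor blade at (378,161), knob top at (406,223).

Run:
```python
from h import *
D=np.load('w4.npz'); im=D['im']; c=cam('wrist'); O=np.array([.5691,-.032,0])
def cl(u,v,z): p=ray(c,u,v,z)-O; return np.round([p@EX*1e3,p@EY*1e3],2)
hsv=cv2.cvtColor(im,cv2.COLOR_RGB2HSV)
m=(hsv[...,1]>120)&(hsv[...,2]>130)&(hsv[...,0]>15); m[:,:250]=0;m[:,280:]=0;m[:90]=0;m[125:]=0
vs,us=np.nonzero(m)
for v in range(vs.min(),vs.max()+1): print(v,us[vs==v].mean().round(2),(vs==v).sum(),end='; ')
bl=vs>=107; uc=us[bl].mean(); vc=vs[bl].mean()
g=im[...,0].astype(float)
print()
for v in range(115,129):
    r=g[v,296:318]-95; r[r<0]=0; print(v,(r*np.arange(296,318)).sum()/r.sum(),r.max(),end='; ')
v=121;r=np.clip(g[118:125,296:318]-110,0,None).sum(0); up=(r*np.arange(296,318)).sum()/r.sum()
print('\nptr',up,cl(up,121,.037),'cur',uc,vc,cl(uc,vc,.037))
k=(im.max(2)<45); k[:,:265]=0;k[:,305:]=0;k[:135]=0;k[180:]=0
kv,ku=np.nonzero(k);print('knob',cl(ku.mean(),kv.mean(),.085))
cs=[cl(.7*u,.7*v,.025) for u,v in((231,137),(536,137),(244,286),(528,286))]; print(cs)
```

```text
94 264.0 13; 95 264.0 15; 96 264.0 13; 97 264.5 12; 98 264.5 12; 99 264.5 12; 100 264.5 12; 101 264.5 12; 102 264.5 12; 103 264.5 12; 104 264.5 12; 105 264.5 12; 106 264.5 4; 107 264.0 3; 108 264.0 3; 109 264.0 3; 110 264.0 3; 111 264.0 3; 112 264.0 3; 113 264.5 2; 
115 306.29411764705884 25.0; 116 306.378223495702 75.0; 117 306.4651162790698 122.0; 118 306.27060931899643 124.0; 119 306.4764705882353 123.0; 120 306.62613430127044 122.0; 121 306.5439856373429 126.0; 122 306.50091743119265 122.0; 123 306.3686200378072 121.0; 124 306.1362763915547 123.0; 125 306.4788461538462 123.0; 126 306.5353728489484 124.0; 127 306.275 122.0; 128 306.48251028806584 107.0; 
ptr 306.4625 [27.04 27.93] cur 264.05 109.85 [-11.1   37.67]
knob [9.26 4.72]
[array([-105.73,   50.38]), array([90.8 , 50.03]), array([-106.36,  -48.76]), array([ 92.41, -49.14])]
```

Run:
```python
from h import *
O=np.array([.5691,-.032,0]); p=O+.0055*EX+.001*EY
p[2]=.051; go(p)
```

```text
shift [1.38 0.07 5.93] turn [ 0.    0.   -0.01]
```

Emit:
jog_arm(targets=[[[1.0, 0.07, 0.3], [0, 0, 0], 50], [[1.38, 0.07, 1.5], [0, 0, 0], 50], [[1.38, 0.07, 3.2], [0, 0, 0], 50], [[1.38, 0.07, 4.8], [0, 0, 0], 50], [[1.38, 0.07, 5.6], [0, 0, 0], 50], [[1.38, 0.07, 5.93], [0, 0, 0], 50], [[1.38, 0.07, 5.93], [0, 0, 0], 50]])

```text
time: 14.0
tool_pos: [0.5754, -0.0318, 0.0516]
tool_rot: [0.0, 0.797, 0.603, 0.0]
contact_force: [0.2, -0.4, -0.5]
gripper_width: 0.5
grasp_force: 0.0
```

Emit:
jog_arm(targets=[[[0, 0, 0], [0, 0, 0], 35], [[0, 0, 0], [0, 0, 0], 25], [[0, 0, 0], [0, 0, 0], 10], [[0, 0, 0], [0, 0, 0], 10], [[0, 0, 0], [0, 0, 0], 10]])

```text
time: 14.62
tool_pos: [0.5752, -0.0314, 0.0528]
tool_rot: [0.0, 0.797, 0.604, 0.0]
contact_force: [-3.8, 0.5, 6.0]
gripper_width: 0.242
grasp_force: 58.4
```

Emit:
jog_arm(targets=[[[0, -0.3, 0], [0, 0, 0], 10], [[0, -0.6, 0], [0, 0, 0], 10], [[0, -0.9, 0], [0, 0, 0], 10], [[0, -1.2, 0], [0, 0, 0], 10], [[0, -1.4, 0], [0, 0, 0], 10], [[0, -1.48, 0], [0, 0, 0], 10], [[0, -1.48, 0], [0, 0, 0], 10], [[0, -1.48, 0], [0, 0, 0], 10]])

```text
time: 15.62
tool_pos: [0.5419, -0.022, 0.0528]
tool_rot: [0.003, 0.797, 0.604, 0.003]
contact_force: [7.8, -1.6, -0.5]
gripper_width: 0.239
grasp_force: 59.8
```

Run:
```python
from h import *
s=state(); print(s['tool_pos'],s['contact_force'],s['grasp_force'],(np.array(s['tool_pos'])-[.5752,-.0314,.0528])@EX)
c=cam('wrist'); im,d=grab_frame('wrist'); np.savez('w5',im=im,d=d); save('w5.png',cv2.resize(im,(800,600),interpolation=cv2.INTER_CUBIC))
im,d=grab_frame('top'); np.savez('t5',im=im,d=d)
```

```text
[ 0.54193821 -0.02201068  0.05278775] [ 7.84022448 -1.60978894 -0.53439981] 59.819109727905015 -0.03456162821337138
```

View pics/w5.png

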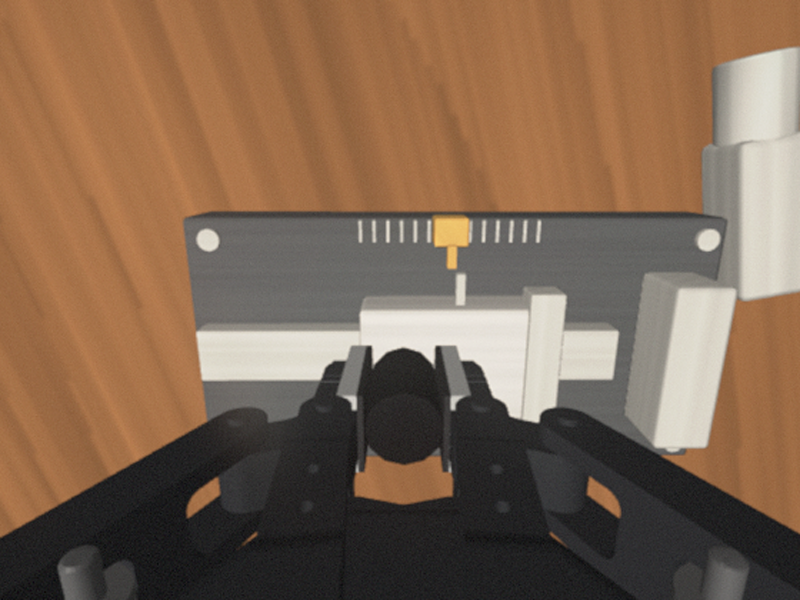

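The pointer is at (460,275) and the cursor blade at (452,257), so about 3 mm remains.

Emit:
jog_arm(targets=[[[0, -0.06, 0], [0, 0, 0], 10], [[0, -0.12, 0], [0, 0, 0], 10], [[0, -0.12, 0], [0, 0, 0], 10], [[0, -0.12, 0], [0, 0, 0], 10], [[0, -0.12, 0], [0, 0, 0], 10], [[0, -0.12, 0], [0, 0, 0], 10]])

```text
time: 16.48
tool_pos: [0.5392, -0.0213, 0.0528]
tool_rot: [0.003, 0.797, 0.603, 0.003]
contact_force: [7.6, -2.4, -0.1]
gripper_width: 0.235
grasp_force: 59.8
```

Run:
```python
from h import *
s=state(); print(s['tool_pos'],s['contact_force'],s['grasp_force'],s['time'],np.abs(s['joint_vel']).max())
c=cam('wrist'); im,d=grab_frame('wrist')
O=np.array([.5691,-.032,0])
def cl(u,v,z): p=ray(c,u,v,z)-O; return np.round([p@EX*1e3,p@EY*1e3],2)
hsv=cv2.cvtColor(im,cv2.COLOR_RGB2HSV)
m=(hsv[...,1]>120)&(hsv[...,2]>130)&(hsv[...,0]>15); m[:,:295]=0;m[:,345:]=0;m[:174]=0;m[195:]=0
vs,us=np.nonzero(m); g=im[...,0].astype(float)
r=np.clip(g[195:207,300:340]-120,0,None).sum(0); up=(r*np.arange(300,340)).sum()/r.sum()
print(us.mean(),vs.mean(),up,'cur',cl(us.mean(),vs.mean(),.037),cl(us.mean(),vs.mean(),.031),'ptr',cl(up,201,.037))
T,_=grab_frame('top'); ct=cam('top'); a=np.load('top.npz')['im'].astype(int)
for n,x,y,b in (('stand',513,344,30),('pot',236,315,30)):
    u,v=int(x*.7),int(y*.7); print(n,np.abs(T[v-20:v+20,u-20:u+20].astype(int)-a[v-20:v+20,u-20:u+20]).mean())
save('w6.png',im[120:330,150:450])
```

```text
[ 0.53918377 -0.02126142  0.05279023] [ 7.63383682 -2.42023609 -0.13662336] 59.831955417648715 16.475 0.0021378168988859863
321.80434782608694 180.2391304347826 322.04405908798975 cur [-10.88  37.74] [-10.09  36.58] ptr [-10.43  27.19]
stand 5.567083333333334
pot 4.891041666666666
```

View pics/w6.png

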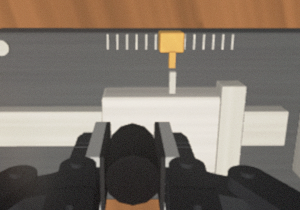

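The pointer at (172,75) is directly in line with the cursor blade at (172,60), within about 0.5 mm. The arm is at rest with the knob held, so I'm handing in.

```bash
python3 -c "
from plant import *
print(job_done())"
```

```text
the job is handed in; nothing more can be done
None
```

The job is handed in after about 16.5 s: brush dipped, touched to the guide bar and back in its stand, and the knob held with the pointer about 0.5 mm from the cursor; no verdict was returned.

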